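Hang the column carrier on its screw

ROBOT

A 7-joint arm with a two-finger parallel gripper is mounted at the origin on the work surface. World frame = base frame: x ahead of the robot, y to its left, z up, the work surface at z = 0. Lengths are in m, angles in rad, forces in N, time in s.
With the tool pointing down it reaches from about 0.4 to 0.85 m from the base axis. Payload 10.4 kg.
Tool frame: the origin (TCP) lies on the centre line of the jaws, within the pads' length; the fingertips stand 17 mm ahead of it and the grasp point (between the pads) lies 2 mm behind it; z points along the fingers, y is the direction in which the jaws open and shut (so a half turn about z gives the same grasp; the last joint's range is limited). The gripper opens to 85 mm and grips with 20 to 120 N. Pads are 22 mm wide; open, the fingers measure 114 mm over their backs; the gripper's body (76 mm by 85 mm) begins 54 mm behind the grasp point. The pads swing forward as they close: fully open they stand 13 mm farther back than shut.
Start: joints at [-0.023, 0.332, -0.065, 1.46, 0.022, 1.35, -0.088], TCP at [0.625, 0, 0.248] pointing down, gripper open.
Joint ranges: [-2.6, 2.6], [-0.5, 2.12], [-1.47, 1.34], [0.16, 2.42], [-1.27, 4.41], [0.06, 2.06], [-2.6, 2.6]. Speed limits (rad/s): [2.22, 2.22, 2.79, 2.79, 3.14, 3.14, 3.14].

INTERFACE

Orientations are given as a unit quaternion [w, x, y, z].
In Python, from rig import observe, viewer, arm gives the robot as it stands.
- The arm moves only by the tool carry_out, never from a script. Its argument "steps" is a list of rows, each an object with "travel": the shift along the tool's x, y, z in m, a list of three; "delta_rot": the turn, a rotation vector about the tool's x, y, z in rad, a list of three; "jaw": the closure, from 0 (fully open) to 1 (shut). A call has 1 to 20 rows; each row shifts and turns the pose as measured when the row begins, along the tool's axes as they then stand; what a row does not reach is not made up. A row lasts 1/12 s, in which the tool goes at most 41.7 mm and 7.16 degrees, less where a joint would pass 70% of its speed; a pose out of reach is approached as far as the arm can. A call with a gripper value outside its range is refused whole. The fingers move at their own pace and stop on an object; "force" is the grip in N (left out, the last holds). Time passes only in rows, so rows that do not move let the fingers close. It gives the time, the measured TCP pose, the force and the opening at its end, in the units of the state.
- observe(): the state, without advancing time (a new reading comes with each control period).
- viewer.read_camera(name): name is "scene" or "side" or "wrist"; returns the picture (384x512x3 uint8, blue, green, red); there is no depth.
- viewer.calibration(name): a dict with "fx", "fy", "cx", "cy" (pixels), "k1" (the pictures are not rectified: a ray, as slopes to the right and down, at radius r is drawn at 1 + k1 r^2 times it, then the intrinsics apply), "camera_from_world" (4x4, takes a point from world to camera coordinates). Camera axes: x right, y down, z forward; pixel columns grow to the right and rows downward; lengths in m; the calibration is good to about 2 mm. A picture is of the moment at which its call begins: read the wrist's pose just before it. calibration takes no time and is no camera call; for the wrist camera it gives the pose at the moment of the call.
- arm.sign_off(): hands the job in, once; it reports no verdict.
The state is a dict: "time_s": time; "joint_positions": joint angles; "dq": joint speeds; "tau": joint torques, N m; "position": TCP position; "tool_rot": TCP orientation; "ft_force": force on the tool from outside, world axes, zero at the start; "wrist_torque": the same for the moment, N m; "finger_gap": finger opening in m.
Only numpy, scipy, OpenCV 4.12 (cv2) and the standard library are available. Lean on these libraries where they do the work, as an engineer would, in place of code of your own. Each camera call takes 0.05 s, during which the arm holds its last target.

TASK

Pick up the column carrier plate by its rib and hang it on the sloping front of the white controller: pass its keyhole over the head of the screw there, then pull the plate down the slope until the screw is at the end of the narrow slot. Leave it locked, flat on the front and square with it, and let go. Work gently, by feel (a few newtons do it; some 40 N on the controller or screw, even as a knock, is too much), and leave the bottle, jar and mouse alone.

Things in the scene. Friction and masses are not known exactly. Their poses are not given: they have to be found in the camera images.
- panel: Flat sloping front of the white bench controller, fixed, 206 mm along the slope, 260 mm wide, 25 degrees from level, falling towards the robot. Origin on its face, at the middle of the cross slot, 115 mm above the bench. x up the slope, y along the cross slot (to the robot's left), z out of the face. It spans x -143 to 63, y -130 to 130 mm; only the screw stands over 3 mm proud of it.
- cross_slot (a point): Middle of the cross slot, on the face (= the panel's origin). The steel screw stands square to the face at panel x = 0, but its y is not measured: it is clamped anywhere from y = -20 to +20 mm and stays there. Shank 7 mm across; flat round head 16 mm across, its underside 7 mm and its top 12 mm above the face.
- plate: Column carrier: flat aluminium plate 130 (x) by 90 (y) by 4 mm thick, 0.26 to 0.49 kg, loose on the bench, grey rib up. Origin: centre of its underside; z out of its top, x towards the slot's closed end. To hang, lay its axes along the panel's (x up the slope). Resting on the screw's head its underside is 12 mm off the face; with the head through the hole it comes down onto the face.
- rib (a point): Place to grip the plate, 29 mm above its underside: middle of the grey rib, a block 45 (x) by 12 (y) mm centred at plate x = -17.5, y = 0, reaching from the plate to 44 mm above the underside. Grip it across y.
- hole (a point): Centre of the keyhole's opening, on the underside: plate x = +22, y = 0. The opening is eight-sided, 20.4 mm across: about 2 mm of room all round the screw's head. From it a slot 10 mm wide runs towards +x and ends at plate x = +47.5.
- seat (a point): Where the screw's axis lies in the plate when locked, shank against the slot's end: plate x = +44, y = 0, on the underside. Sliding the plate 22 mm down the slope takes the screw from the opening to here; in the slot the plate can rise 3 mm off the face before it meets the head.
- bottle: Bystander: amber bottle, 68 mm across, 150 mm tall. Origin: centre of its base.
- jar: Bystander: small jar, 44 mm across, 50 mm tall. Origin: centre of its base.
- mouse: Bystander: computer mouse, round, 62 mm across, 32 mm tall. Origin: centre of its base.

How it is judged:
By the outcome, as a careful person would: the job done as asked, in the order asked, and still so for the second after the job is handed in, with the robot touching nothing.
It also fails if it takes over 64 s, if anything falls off the work surface, if the arm or the gripper's body presses on something with over 40 N, if the wrist force passes 120 N, or if a joint passes its speed limit or range.

## Working session

There is one attempt and no reset: what is moved stays moved. The work goes in short steps, Python scripts to look and compute and a tool call to move; the robot and the scene stay as the last step left them, time stands still between calls to the robot, and variables do not carry over. Pictures are saved under pics/ and viewed, and the job is handed in when it is done.

Besides the shell and the picture viewer there is one more tool, called after ">>>" in YAML: its name, and indented under it one key for each argument. carry_out: Moves the arm, as the interface text tells. Its arguments: {"type":"object","properties":{"steps":{"type":"array"},"force":{"type":"number"}},"required":["steps"]}

```bash
ls; mkdir -p pics; python3 - <<'E'
from rig import observe, viewer, arm
import cv2
s=observe();print(s)
for n in ("scene","side","wrist"):
    c=viewer.calibration(n);print(n,c)
    cv2.imwrite(f"pics/{n}0.png",viewer.read_camera(n))
E
```

```text
pics
{'time_s': 0.0, 'joint_positions': array([-0.02260079,  0.33284776, -0.06469569,  1.4609636 ,  0.021637  ,
        1.34986951, -0.08850604]), 'dq': array([-0.00102327, -0.00063927,  0.00146933,  0.00162842, -0.00035822,
       -0.00029763, -0.00026536]), 'tau': array([ 4.98105128e-04, -6.25449800e+01,  4.97091911e-02, -3.91610491e+01,
        1.63588714e-02,  9.83294769e-03, -6.01235030e-06]), 'position': array([ 6.24649854e-01, -1.78585098e-05,  2.47520324e-01]), 'tool_rot': array([-4.54564602e-04,  7.07099448e-01,  7.07113772e-01, -5.26885592e-04]), 'ft_force': array([ 0.45363157, -0.76460091,  0.87140387]), 'wrist_torque': array([ 0.02595507, -0.0313164 ,  0.00689719]), 'finger_gap': 0.0854468247397974}
scene {'fx': 383.3241025699938, 'fy': 383.3241025699938, 'cx': 253.5166460688211, 'cy': 191.31041775266766, 'k1': -0.06572618968800982, 'camera_from_world': array([[-0.46006652,  0.88783287,  0.00957065,  0.22498274],
       [ 0.5406331 ,  0.28866889, -0.79018107, -0.20185869],
       [-0.70431148, -0.35836165, -0.61279872,  1.48373891],
       [ 0.        ,  0.        ,  0.        ,  1.        ]])}
side {'fx': 461.84330623200276, 'fy': 461.84330623200276, 'cx': 251.17402334915334, 'cy': 200.11777328867933, 'k1': -0.19015953880978115, 'camera_from_world': array([[ 0.99390683, -0.10811521,  0.02145514, -0.51912633],
       [-0.05494004, -0.65467674, -0.75390978,  0.08139563],
       [ 0.0955553 ,  0.74813733, -0.65662753,  1.17922838],
       [ 0.        ,  0.        ,  0.        ,  1.        ]])}
wrist {'fx': 280.5593182404238, 'fy': 280.5593182404238, 'cx': 258.29945094079255, 'cy': 189.51406604775207, 'k1': -0.041343130963895115, 'camera_from_world': array([[ 0.99999774,  0.00103171, -0.00186032, -0.62471927],
       [ 0.00157543, -0.94681728,  0.32176785, -0.04302167],
       [-0.00142941, -0.32177005, -0.94681677,  0.38027177],
       [ 0.        ,  0.        ,  0.        ,  1.        ]])}
```

View pics/scene0.png

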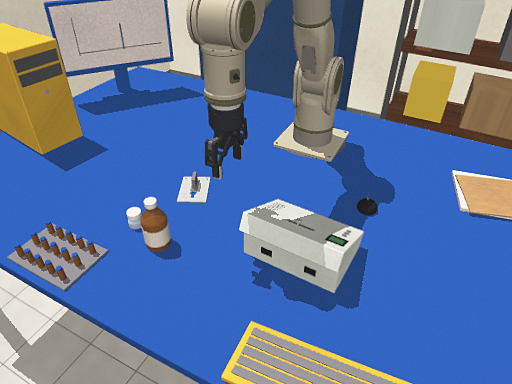

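View pics/side0.png

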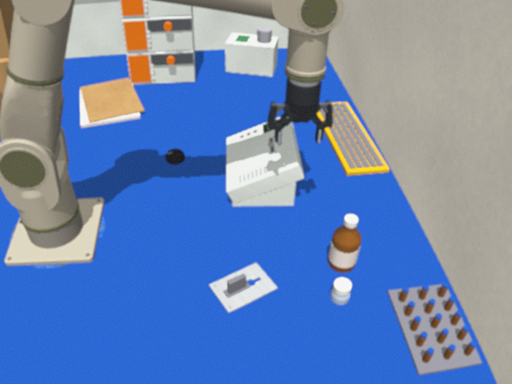

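View pics/wrist0.png

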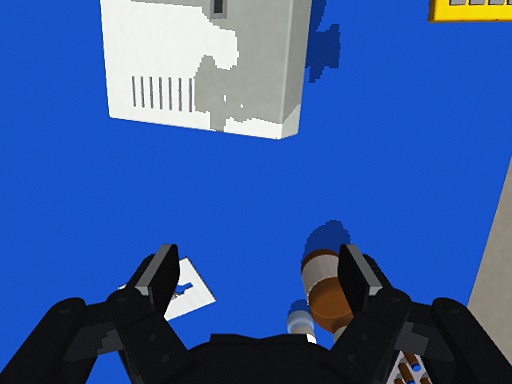

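Scene: plate near (194,189), controller (300,245). Side: plate (243,286), controller (262,165). Wrist: controller's lower edge at the top, plate partly behind the left finger (190,290). Zooming and measuring next.

```bash
cat > h.py <<'E'
import numpy as np, cv2
from rig import observe, viewer, arm
from scipy.spatial.transform import Rotation as R
def rays(c,uv):
    uv=np.atleast_2d(np.array(uv,float))
    d=np.stack([(uv[:,0]-c['cx'])/c['fx'],(uv[:,1]-c['cy'])/c['fy']],1)
    u=d.copy()
    for _ in range(30): u=d/(1+c['k1']*(u**2).sum(1,keepdims=True))
    M=c['camera_from_world'];Rm=M[:3,:3];o=-Rm.T@M[:3,3]
    r=np.c_[u,np.ones(len(u))]@Rm
    return o,r/np.linalg.norm(r,axis=1,keepdims=True)
def onplane(c,uv,p0,n):
    o,r=rays(c,uv); t=((np.array(p0)-o)@n)/(r@n); return o+r*t[:,None]
def onz(c,uv,z): return onplane(c,uv,[0,0,z],np.array([0,0,1.]))
def tri(cs,uvs):
    A=np.zeros((3,3));b=np.zeros(3);L=[]
    for c,uv in zip(cs,uvs):
        o,r=rays(c,uv);P=np.eye(3)-np.outer(r[0],r[0]);A+=P;b+=P@o;L.append((P,o))
    x=np.linalg.solve(A,b);return x,[float(np.linalg.norm(P@(x-o))) for P,o in L]
def proj(c,p):
    p=np.atleast_2d(p);q=p@c['camera_from_world'][:3,:3].T+c['camera_from_world'][:3,3]
    u=q[:,:2]/q[:,2:];u=u*(1+c['k1']*(u**2).sum(1,keepdims=True))
    return np.c_[u[:,0]*c['fx']+c['cx'],u[:,1]*c['fy']+c['cy']]
def Rtool():
    q=observe()['tool_rot'];return R.from_quat([q[1],q[2],q[3],q[0]])
def quad(im,roi,lo=0):
    x0,y0,x1,y1=roi;sub=im[y0:y1,x0:x1]
    hsv=cv2.cvtColor(sub,cv2.COLOR_BGR2HSV)
    m=((hsv[...,1]<110)&(hsv[...,2]>60)).astype(np.uint8)
    return m
E
python3 - <<'E'
from h import *
a=cv2.imread('pics/scene0.png');b=cv2.imread('pics/side0.png');w=cv2.imread('pics/wrist0.png')
cv2.imwrite('pics/z1.png',np.hstack([cv2.resize(a[160:220,160:230],(400,343),interpolation=0),cv2.resize(b[250:320,200:290],(400,311),interpolation=0)[:343] if 0 else cv2.resize(b[250:320,200:290],(400,343),interpolation=0)]))
cv2.imwrite('pics/z2.png',np.hstack([cv2.resize(a[190:300,230:370],(400,314),interpolation=0),cv2.resize(b[110:215,215:320],(314,314),interpolation=0)]))
E
```

```text
(no output)
```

View pics/z1.png

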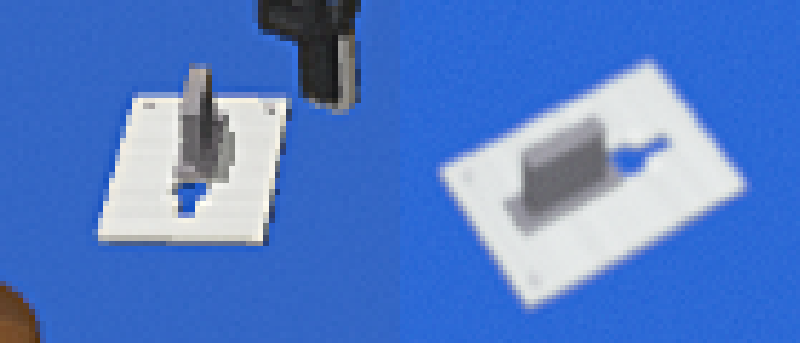

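View pics/z2.png

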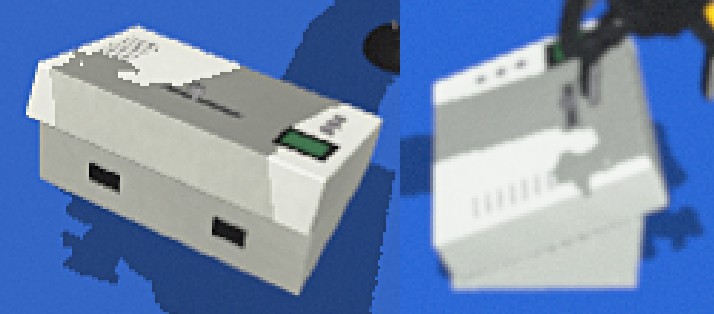

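Zoom: the plate lies with its keyhole towards +x and away from the rib; the rib stands near side px (240,283). The cross slot is visible at side px ≈(272,143) and scene px ≈(300,223).

```bash
python3 - <<'E'
from h import *
for n,(x0,y0,x1,y1),f in (("side",(200,255,290,315),'pics/side0.png'),("scene",(165,172,215,210),'pics/scene0.png')):
    c=viewer.calibration(n);im=cv2.imread(f)
    m=np.zeros(im.shape[:2],np.uint8);s=im[y0:y1,x0:x1].astype(int)
    m[y0:y1,x0:x1]=(s[...,2]>120)
    cs,_=cv2.findContours(m,cv2.RETR_EXTERNAL,cv2.CHAIN_APPROX_NONE)
    k=max(cs,key=cv2.contourArea)[:,0,:].astype(float)
    g=onz(c,k,0.004)[:,:2]
    r=cv2.minAreaRect((g*1000).astype(np.float32));print(n,r,cv2.boxPoints(r).round(1).tolist())
cs,cd=viewer.calibration("scene"),viewer.calibration("side")
print(onz(cd,[[272,143]],0.115),onz(cs,[[300,223]],.115))
print(tri([cs,cd],[(300,223),(272,143)]))
print(onz(cd,[[346,271],[341,303],[175,156]],0.0),onz(cd,[[350,218]],.15))
E
```

```text
side ((478.4523010253906, -222.0284423828125), (134.2112274169922, 95.31816101074219), 26.208724975585938) [[397.20001220703125, -208.89999389648438], [439.29998779296875, -294.3999938964844], [559.7000122070312, -235.1999969482422], [517.5999755859375, -149.60000610351562]]
scene ((468.87030029296875, -225.4120635986328), (158.5860595703125, 90.20445251464844), 26.467418670654297) [[377.79998779296875, -220.39999389648438], [418.0, -301.1000061035156], [560.0, -230.39999389648438], [519.7999877929688, -149.6999969482422]]
[[0.59957787 0.18834248 0.115     ]] [[0.58923    0.17847973 0.115     ]]
(array([0.59733474, 0.18029989, 0.12141727]), [0.0010557192921826627, 0.0010557192921827592])
[[ 7.31053191e-01 -1.98399457e-01  1.11022302e-16]
 [ 6.95555133e-01 -2.90171888e-01  0.00000000e+00]
 [ 3.15176224e-01  3.09620954e-01  1.11022302e-16]] [[ 0.72275009 -0.17009437  0.15      ]]
```

>>> carry_out:
  steps:
    - {"travel": [0.035, -0.006, 0.005], "delta_rot": [0, 0, 0], "jaw": 0}
    - {"travel": [0.035, -0.006, 0.005], "delta_rot": [0, 0, 0], "jaw": 0}
    - {"travel": [0.035, -0.006, 0], "delta_rot": [0, 0, 0], "jaw": 0}
    - {"travel": [0.035, -0.006, 0], "delta_rot": [0, 0, 0], "jaw": 0}
    - {"travel": [0, 0, 0], "delta_rot": [0, 0, 0], "jaw": 0}
    - {"travel": [0, 0, 0], "delta_rot": [0, 0, 0], "jaw": 0}

```text
time_s: 0.65
position: [0.5993, 0.1425, 0.2347]
tool_rot: [-0.001, 0.709, 0.705, -0.002]
ft_force: [0.8, -1.7, 0.1]
finger_gap: 0.0856
```

```bash
python3 - <<'E'
from h import *
import pickle
s=observe();print(s['position'],s['ft_force'],abs(s['dq']).max())
c=viewer.calibration("wrist");im=viewer.read_camera("wrist");cv2.imwrite("pics/wrist1.png",im)
pickle.dump(c,open('w1.pkl','wb'))
cv2.imwrite("pics/side1.png",viewer.read_camera("side"))
E
```

```text
[0.59931641 0.14247768 0.23468173] [ 0.8033291  -1.70212919  0.10382479] 0.06451399673343768
```

View pics/wrist1.png

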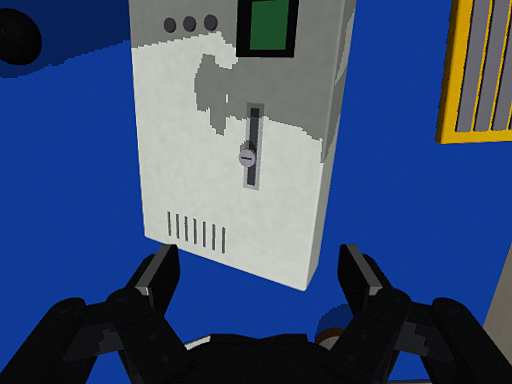

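Wrist view: whole panel; cross slot from (256,104) to (251,188), screw head at about (247,157), lower edge (131,0)–(145,237), near side edge (145,237)–(305,290).

```bash
python3 - <<'E'
from h import *
w=cv2.imread('pics/wrist1.png')
cv2.imwrite('pics/z3.png',np.hstack([cv2.resize(w[95:200,220:290],(400,600),interpolation=cv2.INTER_CUBIC),cv2.resize(w[225:305,270:323],(398,600),interpolation=cv2.INTER_CUBIC)]))
E
```

```text
(no output)
```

View pics/z3.png

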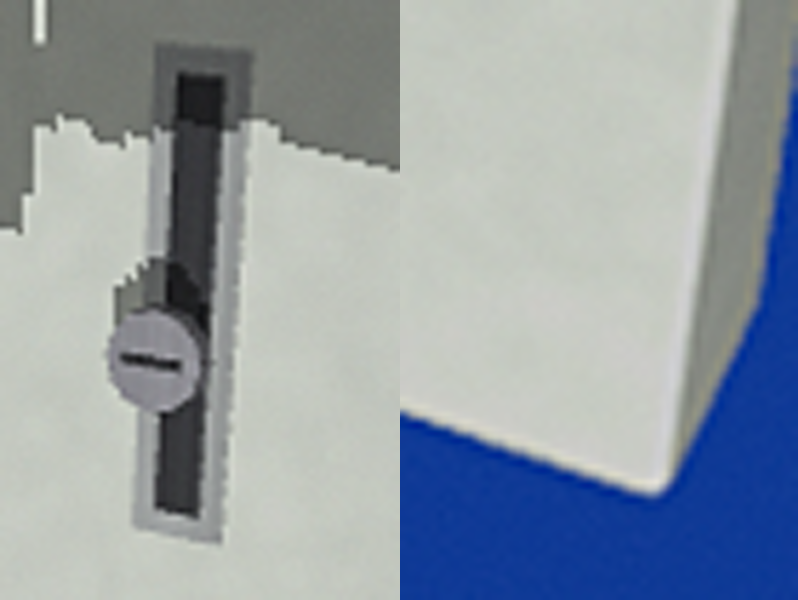

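```bash
cat >> h.py <<'E'
t25=np.radians(25)
def panelR(psi):
    return R.from_euler('z',psi)*R.from_euler('y',-t25)
E
python3 - <<'E'
from h import *
import pickle
c=pickle.load(open('w1.pkl','rb'))
a,b=onz(c,[[255.4,102.6],[250.8,188.6]],.115); print(a,b,(a+b)/2, 'psi',np.degrees(np.arctan2(-(a-b)[0],(a-b)[1])),np.linalg.norm(a-b))
p1=onz(c,[[145,237]],.115-.143*np.sin(t25))[0]; p2=onz(c,[[303.9,290.2]],.115+.063*np.sin(t25))[0]
d=p2-p1;print(p1,p2,np.linalg.norm(d),'psi',np.degrees(np.arctan2(d[1],d[0])))
for psi in [np.arctan2(-(a-b)[0],(a-b)[1]),np.arctan2(d[1],d[0])]:
    P=panelR(psi);n=P.apply([0,0,1]);o=(a+b)/2
    print('origin from corners',p1-P.apply([-.143,-.13,0]),p2-P.apply([.063,-.13,0]))
    h=onplane(c,[[246.55,157.6]],o+n*.012,n)[0];print('screw in panel',P.inv().apply(h-o))
e=onz(c,[[131,0]],.115-.143*np.sin(t25))[0];print('lower edge psi',np.degrees(np.arctan2(-(e-p1)[0],(e-p1)[1])))
E
```

```text
[0.59714161 0.21813754 0.115     ] [0.5923046  0.14221808 0.115     ] [0.5947231  0.18017781 0.115     ] psi -3.6455182761139984 0.07607339233835635
[0.45879586 0.05914091 0.05456559] [0.64187981 0.05000371 0.14162495] 0.20293485646140677 psi -2.857098644222883
origin from corners [0.59640146 0.18063732 0.115     ] [0.5931638 0.1833711 0.115    ]
screw in panel [ 0.00024284 -0.00680283  0.012     ]
origin from corners [0.59471663 0.18251928 0.115     ] [0.59133326 0.18268814 0.115     ]
screw in panel [ 0.00013823 -0.00674524  0.012     ]
lower edge psi -4.28119755021973
```

Panel yaw ≈ -3.5°, origin ≈ (0.595, 0.1805), screw at panel y ≈ -6.8 mm. Plate centre (0.478,-0.222), yaw 26.3°, so the rib is at (0.462,-0.230). Going there.

>>> carry_out:
  steps:
    - {"travel": [-0.037, -0.0137, 0], "delta_rot": [0, 0, 0], "jaw": 0}
    - {"travel": [-0.037, -0.0137, 0], "delta_rot": [0, 0, 0], "jaw": 0}
    - {"travel": [-0.037, -0.0137, 0], "delta_rot": [0, 0, 0], "jaw": 0}
    - {"travel": [-0.037, -0.0137, 0], "delta_rot": [0, 0, 0], "jaw": 0}
    - {"travel": [-0.037, -0.0137, 0], "delta_rot": [0, 0, 0], "jaw": 0}
    - {"travel": [-0.037, -0.0137, 0], "delta_rot": [0, 0, 0], "jaw": 0}
    - {"travel": [-0.037, -0.0137, 0], "delta_rot": [0, 0, 0], "jaw": 0}
    - {"travel": [-0.037, -0.0137, 0], "delta_rot": [0, 0, 0], "jaw": 0}
    - {"travel": [-0.037, -0.0137, 0], "delta_rot": [0, 0, 0], "jaw": 0}
    - {"travel": [-0.037, -0.0137, 0], "delta_rot": [0, 0, 0], "jaw": 0}
    - {"travel": [0, 0, 0], "delta_rot": [0, 0, 0.123], "jaw": 0}
    - {"travel": [0, 0, 0], "delta_rot": [0, 0, 0.123], "jaw": 0}
    - {"travel": [0, 0, 0], "delta_rot": [0, 0, 0.123], "jaw": 0}
    - {"travel": [0, 0, 0], "delta_rot": [0, 0, 0.123], "jaw": 0}
    - {"travel": [0, 0, 0], "delta_rot": [0, 0, 0.123], "jaw": 0}
    - {"travel": [0, 0, 0], "delta_rot": [0, 0, 0.123], "jaw": 0}
    - {"travel": [0, 0, 0], "delta_rot": [0, 0, 0.123], "jaw": 0}
    - {"travel": [0, 0, 0], "delta_rot": [0, 0, 0.123], "jaw": 0}
    - {"travel": [0, 0, 0], "delta_rot": [0, 0, 0.123], "jaw": 0}
    - {"travel": [0, 0, 0], "delta_rot": [0, 0, 0], "jaw": 0}

```text
time_s: 2.42
position: [0.439, -0.2672, 0.2363]
tool_rot: [0.003, 0.978, 0.208, -0.002]
ft_force: [-1.2, -0.6, -0.2]
finger_gap: 0.0853
```

```bash
cat >> h.py <<'E'
def togo(p,Rt):
    s=observe();T=Rtool()
    print('travel',T.inv().apply(np.array(p)-s['position']).round(4),'rot',(T.inv()*Rt).as_rotvec().round(4))
    print('q',s['joint_positions'].round(3),'F',s['ft_force'].round(2),'t',round(s['time_s'],2),'gap',round(s['finger_gap'],4))
def toolR(xax,zax):
    y=np.cross(zax,xax);return R.from_matrix(np.stack([xax,y,zax],1))
E
python3 - <<'E'
from h import *
a=np.radians(26.3)
togo([.462,-.230,.029],toolR([np.cos(a),np.sin(a),0],[0,0,-1]))
c=viewer.calibration("wrist");im=viewer.read_camera("wrist");cv2.imwrite("pics/wrist2.png",im)
import pickle;pickle.dump(c,open('w2.pkl','wb'))
E
```

```text
travel [ 0.0371 -0.0255  0.207 ] rot [ 0.0042  0.0048 -0.0399]
q [ 0.254  0.089  0.213  1.78  -0.013  1.274 -0.682] F [-1.19 -0.6  -0.25] t 2.42 gap 0.0853
```

View pics/wrist2.png

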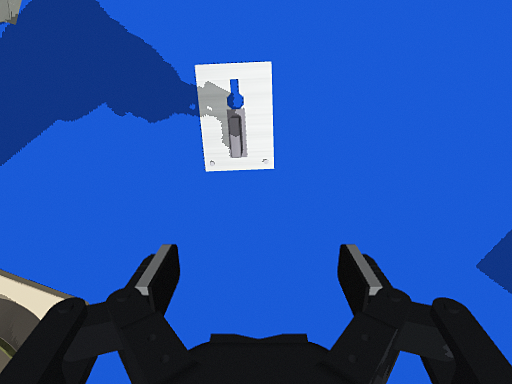

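Wrist view: plate at (196–274, 62–171), hole at (235,101), rib around (236,130). Refining its pose from this view.

```bash
python3 - <<'E'
from h import *
import pickle
c=pickle.load(open('w2.pkl','rb'));im=cv2.imread('pics/wrist2.png').astype(int)
m=np.zeros(im.shape[:2],np.uint8);m[50:185,185:285]=im[50:185,185:285,2]>90
k=max(cv2.findContours(m,0,cv2.CHAIN_APPROX_NONE)[0],key=cv2.contourArea)[:,0,:]
hull=cv2.convexHull(k)[:,0,:].astype(float)
g=onz(c,hull,.004)[:,:2]*1000
r=cv2.minAreaRect(g.astype(np.float32));print(r)
h=onz(c,[[235,101]],.004);print(h)
E
```

```text
((476.7246398925781, -221.83978271484375), (130.43106079101562, 90.94672393798828), 26.390588760375977)
[[ 0.49604036 -0.21252027  0.004     ]]
```

>>> carry_out:
  steps:
    - {"travel": [0.018, -0.013, 0.02], "delta_rot": [0.004, 0.005, -0.041], "jaw": 0}
    - {"travel": [0.018, -0.013, 0.02], "delta_rot": [0, 0, 0], "jaw": 0}
    - {"travel": [0, 0, 0.03], "delta_rot": [0, 0, 0], "jaw": 0.3}
    - {"travel": [0, 0, 0.03], "delta_rot": [0, 0, 0], "jaw": 0.3}
    - {"travel": [0, 0, 0.02], "delta_rot": [0, 0, 0], "jaw": 0.3}
    - {"travel": [0, 0, 0.01], "delta_rot": [0, 0, 0], "jaw": 0.3}
    - {"travel": [0, 0, 0], "delta_rot": [0, 0, 0], "jaw": 0.3}
    - {"travel": [0, 0, 0], "delta_rot": [0, 0, 0], "jaw": 0.3}

```text
time_s: 3.13
position: [0.4602, -0.2334, 0.1041]
tool_rot: [0.002, 0.97, 0.245, 0.003]
ft_force: [0.2, 0.4, 0.0]
finger_gap: 0.0596
```

```bash
python3 - <<'E'
from h import *
a=np.radians(26.4)
togo([.461,-.2296,.029],toolR([np.cos(a),np.sin(a),0],[0,0,-1]))
E
```

```text
travel [ 0.0022 -0.0033  0.0751] rot [ 0.0055 -0.0039  0.0335]
q [ 0.228  0.222  0.17   1.927 -0.044  0.989 -0.659] F [0.24 0.37 0.01] t 3.13 gap 0.0596
```

>>> carry_out:
  steps:
    - {"travel": [0.002, -0.003, 0.02], "delta_rot": [0.005, -0.004, 0.03], "jaw": 0.3}
    - {"travel": [0, 0, 0.02], "delta_rot": [0, 0, 0], "jaw": 0.3}
    - {"travel": [0, 0, 0.01], "delta_rot": [0, 0, 0], "jaw": 0.3}
    - {"travel": [0, 0, 0], "delta_rot": [0, 0, 0], "jaw": 0.3}
    - {"travel": [0, 0, 0], "delta_rot": [0, 0, 0], "jaw": 0.3}

```text
time_s: 3.55
position: [0.4647, -0.2333, 0.0597]
tool_rot: [0.003, 0.973, 0.231, 0.004]
ft_force: [-0.4, -0.2, 0.4]
finger_gap: 0.0598
```

```bash
python3 - <<'E'
from h import *
a=np.radians(26.4)
togo([.461,-.2296,.029],toolR([np.cos(a),np.sin(a),0],[0,0,-1]))
E
```

```text
travel [-0.0018 -0.0052  0.0306] rot [ 0.0081 -0.0069  0.0056]
q [ 0.23   0.291  0.167  1.952 -0.061  0.893 -0.677] F [-0.44 -0.17  0.44] t 3.55 gap 0.0598
```

>>> carry_out:
  steps:
    - {"travel": [-0.002, -0.005, 0.01], "delta_rot": [0.008, -0.007, 0.005], "jaw": 0.3}
    - {"travel": [0, 0, 0.01], "delta_rot": [0, 0, 0], "jaw": 0.3}
    - {"travel": [0, 0, 0.006], "delta_rot": [0, 0, 0], "jaw": 0.3}
    - {"travel": [0, 0, 0], "delta_rot": [0, 0, 0], "jaw": 0.3}
    - {"travel": [0, 0, 0], "delta_rot": [0, 0, 0], "jaw": 0.3}

```text
time_s: 3.97
position: [0.4623, -0.2304, 0.0346]
tool_rot: [0.001, 0.973, 0.229, 0.002]
ft_force: [0.4, -0.2, 0.7]
finger_gap: 0.0598
```

```bash
python3 - <<'E'
from h import *
a=np.radians(26.4)
togo([.461,-.2296,.029],toolR([np.cos(a),np.sin(a),0],[0,0,-1]))
E
```

```text
travel [-0.0008 -0.0013  0.0056] rot [ 0.0028 -0.0028  0.0009]
q [ 0.231  0.328  0.162  1.969 -0.07   0.846 -0.678] F [ 0.43 -0.15  0.72] t 3.97 gap 0.0598
```

>>> carry_out:
  steps:
    - {"travel": [-0.001, -0.001, 0.004], "delta_rot": [0.003, -0.003, 0], "jaw": 0.3}
    - {"travel": [0, 0, 0], "delta_rot": [0, 0, 0], "jaw": 0.3}
    - {"travel": [0, 0, 0], "delta_rot": [0, 0, 0], "jaw": 1}
    - {"travel": [0, 0, 0], "delta_rot": [0, 0, 0], "jaw": 1}
    - {"travel": [0, 0, 0], "delta_rot": [0, 0, 0], "jaw": 1}
    - {"travel": [0, 0, 0], "delta_rot": [0, 0, 0], "jaw": 1}
    - {"travel": [0, 0, 0], "delta_rot": [0, 0, 0], "jaw": 1}
    - {"travel": [0, 0, 0], "delta_rot": [0, 0, 0], "jaw": 1}
    - {"travel": [0, 0, 0], "delta_rot": [0, 0, 0], "jaw": 1}
    - {"travel": [0, 0, 0], "delta_rot": [0, 0, 0], "jaw": 1}
  force: 60

```text
time_s: 4.8
position: [0.4613, -0.2301, 0.031]
tool_rot: [0.0, 0.973, 0.229, 0.0]
ft_force: [0.5, 0.9, -0.5]
finger_gap: 0.0107
```

```bash
python3 - <<'E'
from h import *
a=np.radians(26.4)
togo([.461,-.2296,.030],toolR([np.cos(a),np.sin(a),0],[0,0,-1]))
cv2.imwrite("pics/side2.png",viewer.read_camera("side"))
import pickle
pickle.dump((viewer.calibration('wrist'),observe()),open('w3.pkl','wb'))
cv2.imwrite("pics/wrist3.png",viewer.read_camera("wrist"))
E
```

```text
travel [-0.0001 -0.0006  0.001 ] rot [ 0.0002 -0.0002  0.0011]
q [ 0.232  0.334  0.162  1.971 -0.071  0.842 -0.677] F [ 0.46  0.93 -0.53] t 4.8 gap 0.0107
```

View pics/wrist3.png

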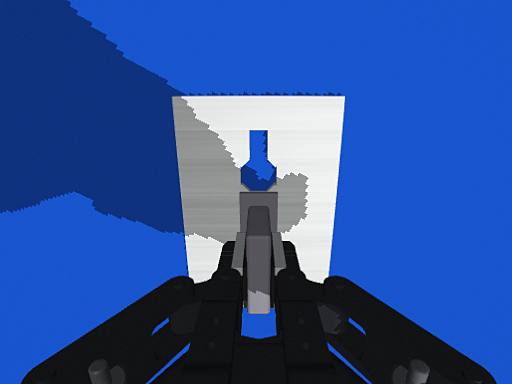

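The grasp is good: rib central between the pads; hole at about (259,176), slot end at (259,130), far edge row 97.

```bash
python3 - <<'E'
from h import *
import pickle
c,s=pickle.load(open('w3.pkl','rb'))
q=s['tool_rot'];T=R.from_quat([q[1],q[2],q[3],q[0]])
uv=[[241,176],[277,176],[258.7,130.3],[250,145],[267.5,145],[173.5,97],[345,97]]
p=onz(c,uv,.004);print((T.inv().apply(p-s['position'])*1000).round(1))
E
```

```text
[[ 39.3  -9.   27. ]
 [ 39.4  11.3  27. ]
 [ 64.8   1.   27. ]
 [ 56.9  -3.8  27. ]
 [ 56.9   5.8  27. ]
 [ 82.  -43.3  27. ]
 [ 82.1  45.7  27. ]]
```

>>> carry_out:
  steps:
    - {"travel": [0, 0, -0.006], "delta_rot": [0, 0, 0], "jaw": 1}
    - {"travel": [0, 0, -0.02], "delta_rot": [0, 0, 0], "jaw": 1}
    - {"travel": [0, 0, -0.03], "delta_rot": [0, 0, 0], "jaw": 1}
    - {"travel": [0, 0, -0.03], "delta_rot": [0, 0, 0], "jaw": 1}
    - {"travel": [0, 0, -0.035], "delta_rot": [0, 0, 0], "jaw": 1}
    - {"travel": [0, 0, -0.035], "delta_rot": [0, 0, 0], "jaw": 1}
    - {"travel": [0, 0, -0.035], "delta_rot": [0, 0, 0], "jaw": 1}
    - {"travel": [0, 0, -0.03], "delta_rot": [0, 0, 0], "jaw": 1}
    - {"travel": [0, 0, 0], "delta_rot": [0, 0, 0], "jaw": 1}
    - {"travel": [0, 0, 0], "delta_rot": [0, 0, 0], "jaw": 1}

```text
time_s: 5.73
position: [0.4556, -0.2283, 0.2599]
tool_rot: [-0.004, 0.974, 0.229, -0.006]
ft_force: [-0.6, -0.4, -5.3]
finger_gap: 0.0113
```

```bash
cat >> h.py <<'E'
PSI=np.radians(-3.6);O=np.array([.595,.1805,.115]);P=panelR(PSI)
TR=toolR(P.apply([1,0,0]),P.apply([0,0,-1]))
def pt(x,y,z): return O+P.apply(np.array([x,y,z])/1000)   # panel mm -> world
def where():
    s=observe();print('TCP in panel mm',(P.inv().apply(s['position']-O)*1000).round(1),'F panel',P.inv().apply(s['ft_force']).round(2),'M',s['wrist_torque'].round(2))
E
python3 - <<'E'
from h import *
togo(pt(-39.4,-6,100),TR);print(pt(-39.4,-6,100));where()
E
```

```text
travel [ 0.237  -0.3372  0.0717] rot [-0.121   0.4389  0.5143]
q [ 0.203  0.076  0.181  1.743 -0.013  1.338 -0.723] F [-0.56 -0.38 -5.29] t 5.73 gap 0.0113
[0.51680676 0.17940764 0.18897962]
TCP in panel mm [ -41.6 -416.8  179.2] F panel [-2.72 -0.42 -4.57] M [-0.04  0.08  0.04]
```

>>> carry_out:
  steps:
    - {"travel": [0.011, -0.015, 0], "delta_rot": [0, 0, 0], "jaw": 1}
    - {"travel": [0.02, -0.03, 0], "delta_rot": [0, 0, 0], "jaw": 1}
    - {"travel": [0.02, -0.03, 0], "delta_rot": [0, 0, 0], "jaw": 1}
    - {"travel": [0.02, -0.03, 0], "delta_rot": [0, 0, 0], "jaw": 1}
    - {"travel": [0.02, -0.03, 0], "delta_rot": [0, 0, 0], "jaw": 1}
    - {"travel": [0.02, -0.03, 0], "delta_rot": [0, 0, 0], "jaw": 1}
    - {"travel": [0.02, -0.03, 0], "delta_rot": [0, 0, 0], "jaw": 1}
    - {"travel": [0.02, -0.03, 0], "delta_rot": [0, 0, 0], "jaw": 1}
    - {"travel": [0.02, -0.03, 0], "delta_rot": [0, 0, 0], "jaw": 1}
    - {"travel": [0.01, -0.015, 0], "delta_rot": [0, 0, 0], "jaw": 1}
    - {"travel": [0, 0, 0], "delta_rot": [-0.018, 0.066, 0.077], "jaw": 1}
    - {"travel": [0, 0, 0], "delta_rot": [-0.018, 0.066, 0.077], "jaw": 1}
    - {"travel": [0, 0, 0], "delta_rot": [-0.018, 0.066, 0.077], "jaw": 1}
    - {"travel": [0, 0, 0], "delta_rot": [-0.018, 0.066, 0.077], "jaw": 1}
    - {"travel": [0, 0, 0], "delta_rot": [-0.018, 0.066, 0.077], "jaw": 1}
    - {"travel": [0, 0, 0], "delta_rot": [-0.018, 0.066, 0.077], "jaw": 1}
    - {"travel": [0, 0, 0], "delta_rot": [0, 0, 0], "jaw": 1}
    - {"travel": [0, 0, 0], "delta_rot": [0, 0, 0], "jaw": 1}

```text
time_s: 7.23
position: [0.4826, 0.1064, 0.2289]
tool_rot: [0.009, 0.984, -0.014, 0.179]
ft_force: [-0.2, -0.0, -4.0]
finger_gap: 0.0109
```

```bash
python3 - <<'E'
from h import *
togo(pt(-39.4,-6,100),TR);where()
E
```

```text
travel [ 0.0161 -0.0745  0.0478] rot [-0.0013  0.0753  0.0339]
q [-0.17  -0.166 -0.224  2.082  0.154  0.902 -2.072] F [-0.16 -0.05 -4.  ] t 7.23 gap 0.0109
TCP in panel mm [-49.3 -81.  148.7] F panel [-1.83 -0.06 -3.56] M [ 0.08  0.74 -0.02]
```

>>> carry_out:
  steps:
    - {"travel": [0.005, -0.02, 0.005], "delta_rot": [0, 0.035, 0.015], "jaw": 1}
    - {"travel": [0.005, -0.02, 0.005], "delta_rot": [0, 0.03, 0.012], "jaw": 1}
    - {"travel": [0.005, -0.02, 0.005], "delta_rot": [0, 0, 0], "jaw": 1}
    - {"travel": [0, -0.01, 0.005], "delta_rot": [0, 0, 0], "jaw": 1}
    - {"travel": [0, 0, 0], "delta_rot": [0, 0, 0], "jaw": 1}
    - {"travel": [0, 0, 0], "delta_rot": [0, 0, 0], "jaw": 1}

```text
time_s: 7.73
position: [0.5071, 0.1745, 0.2096]
tool_rot: [0.01, 0.979, -0.023, 0.202]
ft_force: [-0.3, -0.4, -4.6]
finger_gap: 0.0109
```

```bash
python3 - <<'E'
from h import *
togo(pt(-39.4,-6,100),TR);where()
import pickle
pickle.dump((viewer.calibration('wrist'),observe()),open('w4.pkl','wb'))
cv2.imwrite("pics/wrist4.png",viewer.read_camera("wrist"))
cv2.imwrite("pics/side4.png",viewer.read_camera("side"))
E
```

```text
travel [ 0.0005 -0.0056  0.0226] rot [0.0027 0.0281 0.0168]
q [-0.212 -0.054 -0.336  2.037  0.291  0.839 -2.328] F [-0.33 -0.43 -4.61] t 7.73 gap 0.0109
TCP in panel mm [-39.2 -11.5 122.7] F panel [-2.22 -0.45 -4.05] M [ 0.04  0.83 -0.02]
```

View pics/wrist4.png

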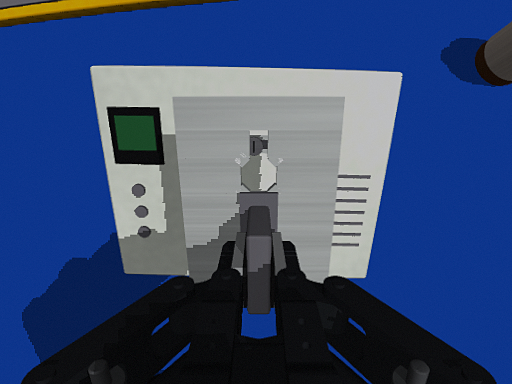

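View pics/side4.png

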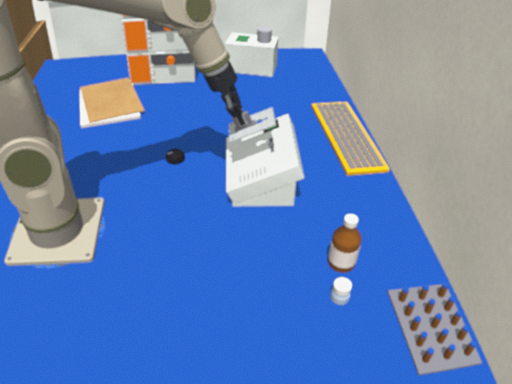

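Wrist view: plate over the panel, the cross slot showing through the narrow slot at (256,147), panel top edge nearly parallel with the plate edge (~1° off). Side view: plate above the front, all else undisturbed. Going closer and squaring.

>>> carry_out:
  steps:
    - {"travel": [0, -0.003, 0.008], "delta_rot": [0.002, 0.014, 0.008], "jaw": 1}
    - {"travel": [0, -0.002, 0.01], "delta_rot": [0, 0.012, 0.007], "jaw": 1}
    - {"travel": [0, 0, 0.01], "delta_rot": [0, 0, 0], "jaw": 1}
    - {"travel": [0, 0, 0.005], "delta_rot": [0, 0, 0], "jaw": 1}
    - {"travel": [0, 0, 0], "delta_rot": [0, 0, 0], "jaw": 1}
    - {"travel": [0, 0, 0], "delta_rot": [0, 0, 0], "jaw": 1}
    - {"travel": [0, 0, 0], "delta_rot": [0, 0, 0], "jaw": 1}

```text
time_s: 8.42
position: [0.5226, 0.1723, 0.1794]
tool_rot: [0.009, 0.976, -0.033, 0.215]
ft_force: [0.2, -0.3, -3.7]
finger_gap: 0.0112
```

```bash
cat > snap.py <<'E'
from h import *
import sys,pickle
n=sys.argv[1];x,y,z=map(float,sys.argv[2:5])
togo(pt(x,y,z),TR);where()
pickle.dump((viewer.calibration('wrist'),observe()),open(f'w{n}.pkl','wb'))
im=viewer.read_camera("wrist");cv2.imwrite(f"pics/wrist{n}.png",im)
cv2.imwrite(f'pics/zw{n}.png',cv2.resize(im[90:210,190:330],(700,600),interpolation=cv2.INTER_CUBIC))
E
python3 snap.py 5 -39.4 -6 80
```

```text
travel [-0.0016 -0.0068  0.0087] rot [ 0.0054  0.003  -0.0031]
q [-0.207  0.    -0.339  2.063  0.366  0.753 -2.411] F [ 0.17 -0.33 -3.72] t 8.42 gap 0.0112
TCP in panel mm [-37.8 -12.8  88.7] F panel [-1.4  -0.32 -3.45] M [-0.    0.89  0.03]
```

View pics/zw5.png

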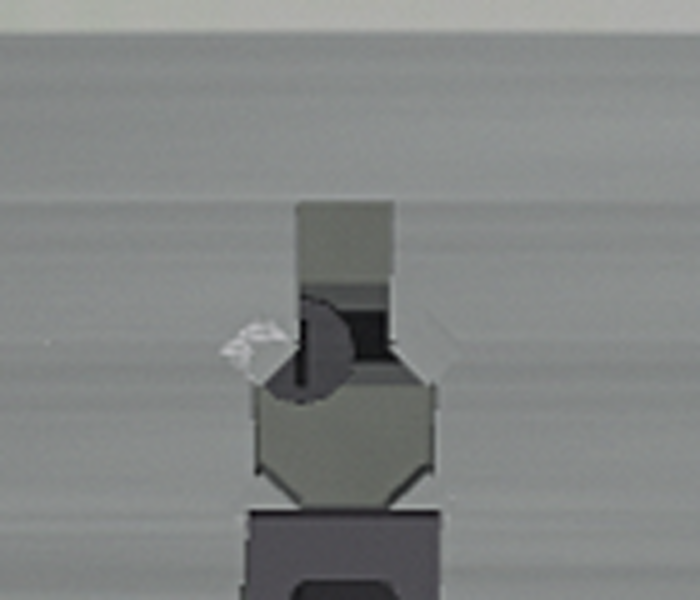

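Screw head visible through the keyhole, centred at about px (250,159.6), to the left of the hole centre (258.7). Computing the offset.

```bash
cat >> h.py <<'E'
def screwrel(n,uv):
    import pickle
    c,s=pickle.load(open(f'w{n}.pkl','rb'));q=s['tool_rot'];T=R.from_quat([q[1],q[2],q[3],q[0]])
    h=onplane(c,[uv],pt(0,0,12),P.apply([0,0,1]))[0]
    r=T.inv().apply(h-s['position'])*1000
    print('screw head in tool',r.round(1),'in panel',(P.inv().apply(h-O)*1000).round(1))
E
python3 -c "
from h import *
screwrel(5,(250.0,159.6))
"
```

```text
screw head in tool [37.7 -5.5 76.5] in panel [-0.3 -7.7 12. ]
```

>>> carry_out:
  steps:
    - {"travel": [-0.001, -0.003, 0.004], "delta_rot": [0.003, 0.003, -0.003], "jaw": 1}
    - {"travel": [0, -0.003, 0.006], "delta_rot": [0, 0, 0], "jaw": 1}
    - {"travel": [0, 0, 0.006], "delta_rot": [0, 0, 0], "jaw": 1}
    - {"travel": [0, 0, 0], "delta_rot": [0, 0, 0], "jaw": 1}
    - {"travel": [0, 0, 0], "delta_rot": [0, 0, 0], "jaw": 1}

```text
time_s: 8.88
position: [0.5299, 0.179, 0.1643]
tool_rot: [0.007, 0.976, -0.031, 0.217]
ft_force: [0.3, -0.1, -3.9]
finger_gap: 0.0112
```

```bash
python3 snap.py 6 -39.5 -6.3 55
```

```text
travel [-0.0016  0.0007  0.0171] rot [ 0.0008 -0.0023  0.0004]
q [-0.214  0.037 -0.342  2.063  0.403  0.718 -2.449] F [ 0.25 -0.14 -3.93] t 8.88 gap 0.0112
TCP in panel mm [-38.   -5.5  72.1] F panel [-1.42 -0.12 -3.68] M [0.09 0.91 0.  ]
```

View pics/zw6.png

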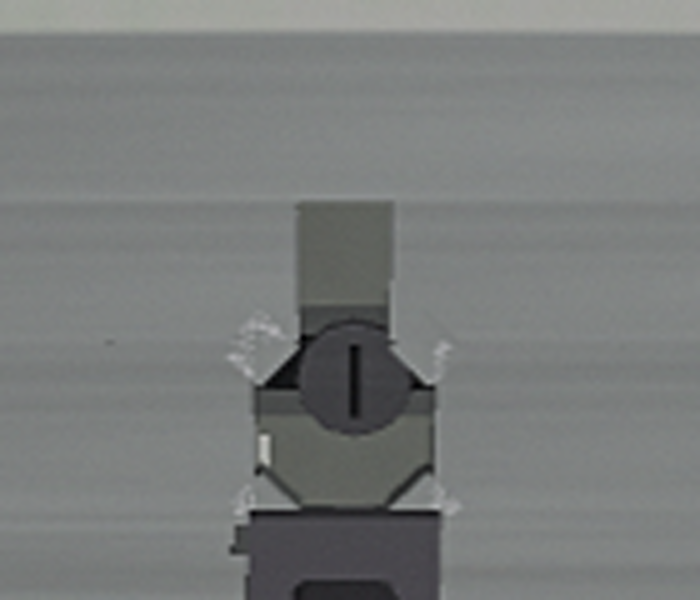

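```bash
python3 -c "
from h import *
screwrel(6,(260.6,165.2))
"
```

```text
screw head in tool [37.5  2.1 60.2] in panel [-0.3 -7.7 12. ]
```

Head now at px (260.6,165.2); needs about -1.9 mm in tool x and +1.1 mm in y. Descending to ~7 mm above the head.

>>> carry_out:
  steps:
    - {"travel": [-0.001, 0.0005, 0.004], "delta_rot": [0, -0.001, 0], "jaw": 1}
    - {"travel": [-0.001, 0, 0.006], "delta_rot": [0, 0, 0], "jaw": 1}
    - {"travel": [0, 0, 0.005], "delta_rot": [0, 0, 0], "jaw": 1}
    - {"travel": [0, 0, 0.002], "delta_rot": [0, 0, 0], "jaw": 1}
    - {"travel": [0, 0, 0], "delta_rot": [0, 0, 0], "jaw": 1}
    - {"travel": [0, 0, 0], "delta_rot": [0, 0, 0], "jaw": 1}

```text
time_s: 9.43
position: [0.5357, 0.1777, 0.146]
tool_rot: [0.007, 0.976, -0.031, 0.217]
ft_force: [0.2, -0.6, -4.2]
finger_gap: 0.0112
```

```bash
python3 snap.py 7 -39.9 -6.6 48
```

```text
travel [0.0005 0.0001 0.0051] rot [ 0.0013 -0.0006  0.0002]
q [-0.215  0.073 -0.336  2.07   0.435  0.683 -2.475] F [ 0.2  -0.63 -4.15] t 9.43 gap 0.0112
TCP in panel mm [-40.4  -6.5  53.1] F panel [-1.54 -0.62 -3.87] M [0.05 0.94 0.  ]
```

View pics/zw7.png

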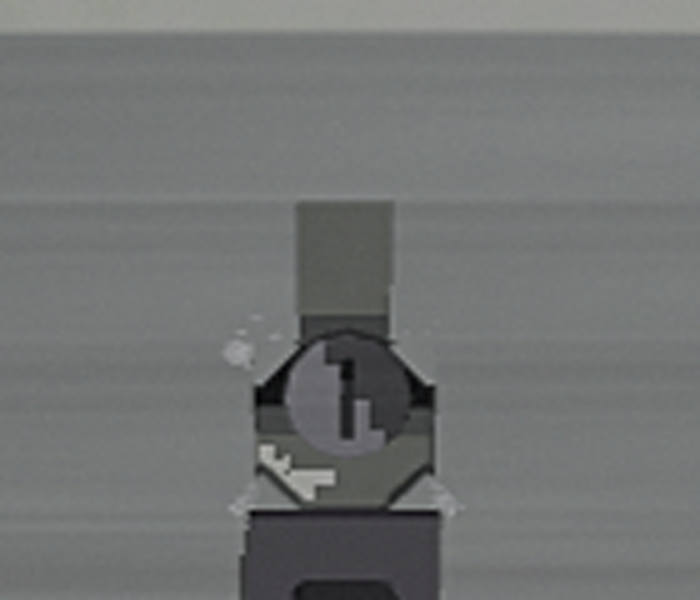

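```bash
python3 -c "
from h import *
screwrel(7,(259.4,168.8))
"
```

```text
screw head in tool [40.   1.2 41.1] in panel [-0.4 -7.8 12. ]
```

>>> carry_out:
  steps:
    - {"travel": [0.0006, 0.0002, 0.002], "delta_rot": [0.001, 0, 0], "jaw": 1}
    - {"travel": [0, 0, 0.002], "delta_rot": [0, 0, 0], "jaw": 1}
    - {"travel": [0, 0, 0.002], "delta_rot": [0, 0, 0], "jaw": 1}
    - {"travel": [0, 0, 0.001], "delta_rot": [0, 0, 0], "jaw": 1}
    - {"travel": [0, 0, 0], "delta_rot": [0, 0, 0], "jaw": 1}
    - {"travel": [0, 0, 0], "delta_rot": [0, 0, 0], "jaw": 1}

```text
time_s: 9.98
position: [0.5398, 0.1774, 0.14]
tool_rot: [0.007, 0.976, -0.031, 0.217]
ft_force: [0.4, 0.1, -4.9]
finger_gap: 0.0111
```

```bash
python3 snap.py 8 -39.8 -6.7 39
```

```text
travel [-0.0007  0.0001  0.0068] rot [-0.0002 -0.0017  0.0001]
q [-0.214  0.089 -0.333  2.069  0.448  0.669 -2.483] F [ 0.41  0.09 -4.9 ] t 9.98 gap 0.0111
TCP in panel mm [-39.2  -6.6  45.8] F panel [-1.71  0.11 -4.61] M [ 0.05  0.91 -0.05]
```

View pics/zw8.png

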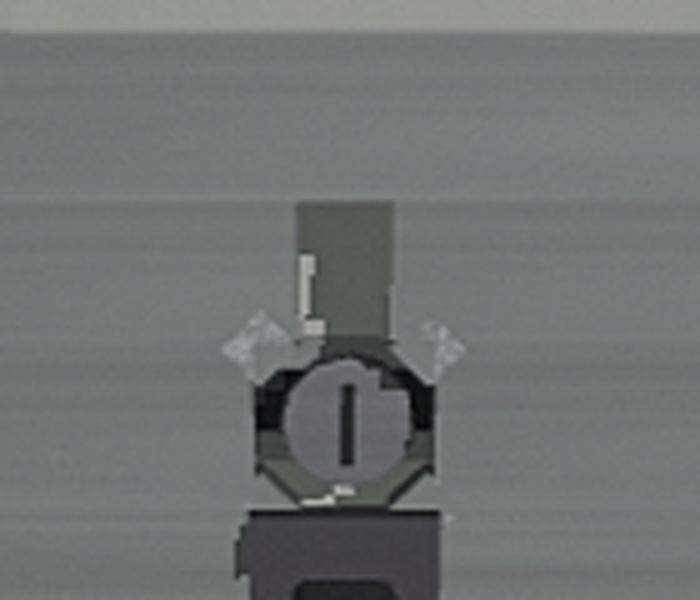

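Head now at px (259.2,174), within the opening's outline.

```bash
python3 -c "
from h import *
screwrel(8,(259.2,174.0))
"
```

```text
screw head in tool [38.7  1.1 33.9] in panel [-0.4 -7.6 12. ]
```

>>> carry_out:
  steps:
    - {"travel": [-0.0007, 0.0001, 0.001], "delta_rot": [0, -0.001, 0], "jaw": 1}
    - {"travel": [0, 0, 0.0015], "delta_rot": [0, 0, 0], "jaw": 1}
    - {"travel": [0, 0, 0.0015], "delta_rot": [0, 0, 0], "jaw": 1}
    - {"travel": [0, 0, 0], "delta_rot": [0, 0, 0], "jaw": 1}
    - {"travel": [0, 0, 0], "delta_rot": [0, 0, 0], "jaw": 1}

```text
time_s: 10.45
position: [0.541, 0.1773, 0.1359]
tool_rot: [0.007, 0.976, -0.031, 0.217]
ft_force: [-0.3, -0.3, -4.3]
finger_gap: 0.0111
```

```bash
python3 snap.py 9 -39.9 -6.7 39
```

```text
travel [-0.0001  0.0001  0.0026] rot [-0.0004 -0.0009  0.0001]
q [-0.215  0.097 -0.331  2.07   0.455  0.662 -2.489] F [-0.29 -0.26 -4.33] t 10.45 gap 0.0111
TCP in panel mm [-39.8  -6.6  41.6] F panel [-2.08 -0.28 -3.81] M [-0.01  0.92 -0.03]
```

View pics/zw9.png

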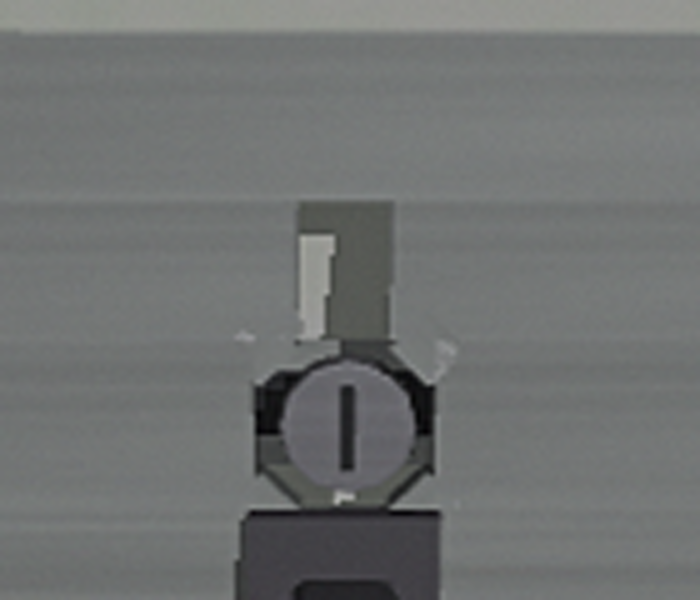

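Head (348,426 in the zoom) is centred in the opening (~344,427), no contact force. Continuing down gently.

>>> carry_out:
  steps:
    - {"travel": [0, 0, 0.001], "delta_rot": [0, -0.001, 0], "jaw": 1}
    - {"travel": [0, 0, 0.001], "delta_rot": [0, 0, 0], "jaw": 1}
    - {"travel": [0, 0, 0.001], "delta_rot": [0, 0, 0], "jaw": 1}
    - {"travel": [0, 0, 0.001], "delta_rot": [0, 0, 0], "jaw": 1}
    - {"travel": [0, 0, 0], "delta_rot": [0, 0, 0], "jaw": 1}

```text
time_s: 10.92
position: [0.5429, 0.1772, 0.132]
tool_rot: [0.007, 0.976, -0.031, 0.216]
ft_force: [0.4, 0.8, -4.7]
finger_gap: 0.011
```

```bash
python3 snap.py 10 -39.9 -6.7 35
```

```text
travel [-0.0002  0.0001  0.0023] rot [-0.0004  0.      0.    ]
q [-0.216  0.107 -0.329  2.069  0.461  0.655 -2.494] F [ 0.38  0.85 -4.66] t 10.92 gap 0.011
TCP in panel mm [-39.7  -6.6  37.3] F panel [-1.67  0.87 -4.36] M [0.07 0.9  0.02]
```

View pics/zw10.png

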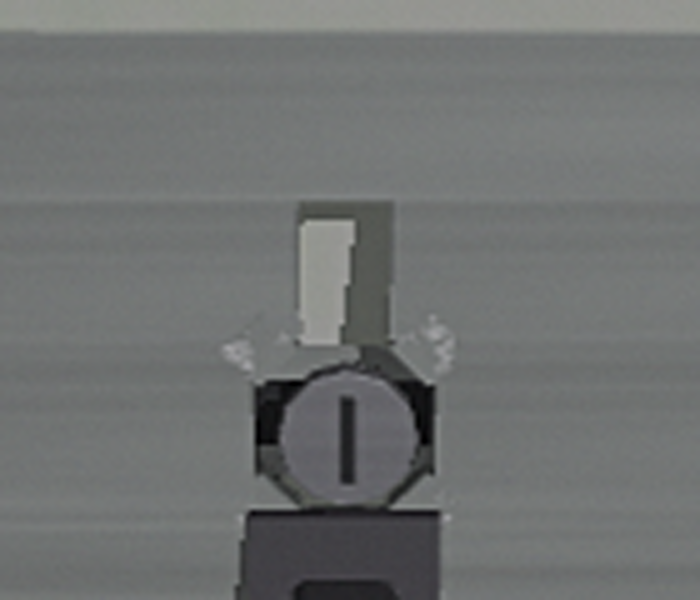

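```bash
python3 -c "
from h import *
screwrel(10,(259.2,176.6))
screwrel(9,(259.2,174.8))
"
```

```text
screw head in tool [39.6  1.  25.3] in panel [-0.1 -7.6 12. ]
screw head in tool [39.4  1.1 29.6] in panel [-0.4 -7.6 12. ]
```

>>> carry_out:
  steps:
    - {"travel": [0, 0, 0.001], "delta_rot": [0, 0, 0], "jaw": 1}
    - {"travel": [0, 0, 0.001], "delta_rot": [0, 0, 0], "jaw": 1}
    - {"travel": [0, 0, 0.001], "delta_rot": [0, 0, 0], "jaw": 1}
    - {"travel": [0, 0, 0], "delta_rot": [0, 0, 0], "jaw": 1}

```text
time_s: 11.3
position: [0.5443, 0.1772, 0.1291]
tool_rot: [0.007, 0.976, -0.031, 0.216]
ft_force: [-0.2, -0.5, -4.7]
finger_gap: 0.0112
```

```bash
python3 snap.py 11 -39.9 -6.7 31
```

```text
travel [-0.0002  0.0002  0.0031] rot [-0.0005 -0.0001  0.0001]
q [-0.217  0.113 -0.327  2.068  0.468  0.649 -2.499] F [-0.16 -0.53 -4.74] t 11.3 gap 0.0112
TCP in panel mm [-39.7  -6.5  34.1] F panel [-2.12 -0.54 -4.24] M [0.04 0.89 0.02]
```

>>> carry_out:
  steps:
    - {"travel": [0, 0, 0.0008], "delta_rot": [0, 0, 0], "jaw": 1}
    - {"travel": [0, 0, 0.0008], "delta_rot": [0, 0, 0], "jaw": 1}
    - {"travel": [0, 0, 0], "delta_rot": [0, 0, 0], "jaw": 1}

```text
time_s: 11.6
position: [0.5451, 0.1772, 0.1277]
tool_rot: [0.007, 0.976, -0.031, 0.216]
ft_force: [0.1, 0.8, -5.3]
finger_gap: 0.0112
```

```bash
python3 snap.py 12 -39.9 -6.7 31
```

```text
travel [-0.0003  0.0003  0.0015] rot [-0.0006 -0.0003  0.0001]
q [-0.217  0.117 -0.326  2.068  0.471  0.646 -2.501] F [ 0.12  0.85 -5.27] t 11.6 gap 0.0112
TCP in panel mm [-39.6  -6.4  32.5] F panel [-2.17  0.85 -4.81] M [ 0.06  0.99 -0.  ]
```

>>> carry_out:
  steps:
    - {"travel": [-0.0002, 0.0002, 0.0006], "delta_rot": [0, 0, 0], "jaw": 1}
    - {"travel": [0, 0, 0.0006], "delta_rot": [0, 0, 0], "jaw": 1}
    - {"travel": [0, 0, 0], "delta_rot": [0, 0, 0], "jaw": 1}

```text
time_s: 11.9
position: [0.5454, 0.177, 0.1266]
tool_rot: [0.006, 0.976, -0.031, 0.217]
ft_force: [-0.3, -0.9, -3.1]
finger_gap: 0.0112
```

```bash
python3 snap.py 13 -39.9 -6.7 30; python3 -c "
import cv2
from rig import viewer
cv2.imwrite('pics/side13.png',viewer.read_camera('side'))"
```

```text
travel [-0.0002  0.0001  0.0014] rot [-0.0007 -0.0005  0.0002]
q [-0.217  0.119 -0.325  2.069  0.473  0.644 -2.503] F [-0.25 -0.9  -3.14] t 11.9 gap 0.0112
TCP in panel mm [-39.7  -6.6  31.4] F panel [-1.5  -0.91 -2.76] M [-0.    0.95 -0.04]
```

View pics/zw13.png

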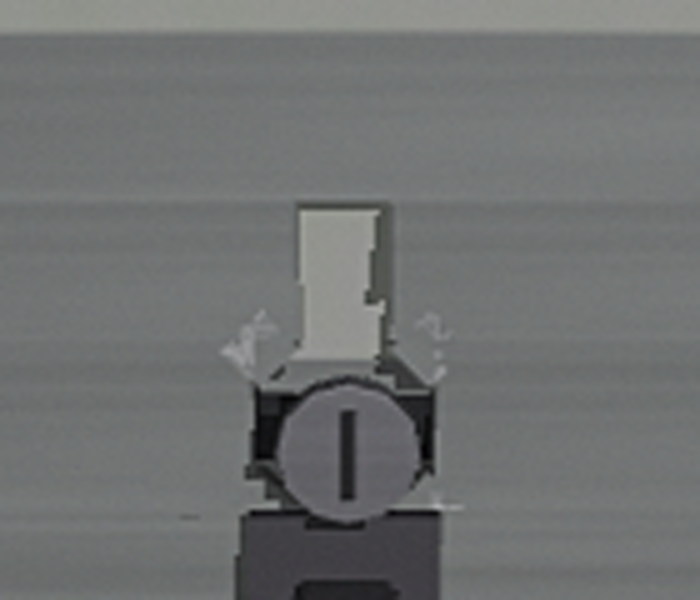

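Head clearly stands proud of the plate, with a thin first contact hint. A bit further.

>>> carry_out:
  steps:
    - {"travel": [0, 0, 0.0005], "delta_rot": [0, 0, 0], "jaw": 1}
    - {"travel": [0, 0, 0.0005], "delta_rot": [0, 0, 0], "jaw": 1}
    - {"travel": [0, 0, 0], "delta_rot": [0, 0, 0], "jaw": 1}

```text
time_s: 12.25
position: [0.5455, 0.1771, 0.1267]
tool_rot: [0.007, 0.976, -0.031, 0.217]
ft_force: [0.5, -0.5, -3.3]
finger_gap: 0.0109
```

```bash
python3 snap.py 14 -39.9 -6.7 30
```

```text
travel [-0.0002  0.0002  0.0015] rot [ 0.0001 -0.0007  0.0003]
q [-0.218  0.119 -0.325  2.068  0.474  0.645 -2.504] F [ 0.48 -0.55 -3.34] t 12.25 gap 0.0109
TCP in panel mm [-39.7  -6.5  31.5] F panel [-0.94 -0.51 -3.24] M [0.03 0.9  0.01]
```

Contact with the face at TCP z≈31.4 as predicted (underside on face). Now sliding down the slope.

>>> carry_out:
  steps:
    - {"travel": [-0.002, 0, 0.0002], "delta_rot": [0, 0, 0], "jaw": 1}
    - {"travel": [-0.002, 0, 0.0002], "delta_rot": [0, 0, 0], "jaw": 1}
    - {"travel": [-0.002, 0, 0.0002], "delta_rot": [0, 0, 0], "jaw": 1}
    - {"travel": [-0.002, 0, 0.0002], "delta_rot": [0, 0, 0], "jaw": 1}
    - {"travel": [0, 0, 0], "delta_rot": [0, 0, 0], "jaw": 1}

```text
time_s: 12.72
position: [0.5398, 0.1781, 0.1241]
tool_rot: [0.006, 0.975, -0.03, 0.219]
ft_force: [-0.1, -0.6, -2.8]
finger_gap: 0.0113
```

```bash
python3 snap.py 15 -61.9 -6.7 31
```

```text
travel [-0.0159  0.0009  0.0004] rot [-0.0017 -0.005   0.    ]
q [-0.226  0.111 -0.325  2.085  0.483  0.635 -2.523] F [-0.09 -0.56 -2.77] t 12.72 gap 0.0113
TCP in panel mm [-46.   -5.8  31.5] F panel [-1.22 -0.56 -2.49] M [-0.17  0.92 -0.04]
```

View pics/zw15.png

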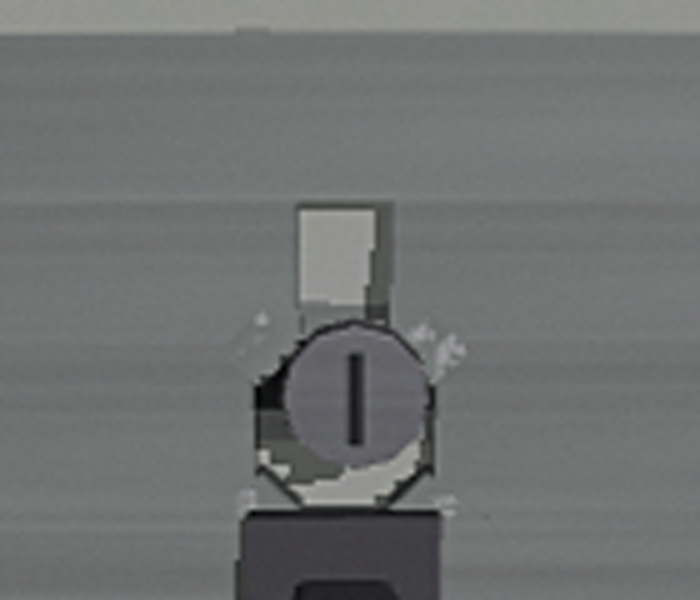

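Head moved into the mouth of the slot, ~1 mm to the right of its centre line; correcting while sliding on.

>>> carry_out:
  steps:
    - {"travel": [-0.001, 0.001, 0], "delta_rot": [-0.001, -0.004, 0], "jaw": 1}
    - {"travel": [-0.002, 0.0002, 0], "delta_rot": [0, 0, 0], "jaw": 1}
    - {"travel": [-0.002, 0.0002, 0.0002], "delta_rot": [0, 0, 0], "jaw": 1}
    - {"travel": [-0.002, 0.0002, 0.0002], "delta_rot": [0, 0, 0], "jaw": 1}
    - {"travel": [0, 0, 0], "delta_rot": [0, 0, 0], "jaw": 1}

```text
time_s: 13.18
position: [0.5336, 0.1772, 0.1211]
tool_rot: [0.006, 0.976, -0.03, 0.217]
ft_force: [0.7, 0.8, -1.9]
finger_gap: 0.0109
```

```bash
python3 snap.py 16 -61.9 -6.7 31
```

```text
travel [-0.0091 -0.0004  0.0003] rot [-0.0016 -0.0019  0.0001]
q [-0.228  0.104 -0.326  2.1    0.482  0.631 -2.527] F [ 0.73  0.78 -1.9 ] t 13.18 gap 0.0109
TCP in panel mm [-52.8  -7.1  31.4] F panel [-0.19  0.82 -2.  ] M [-0.01  0.9  -0.  ]
```

View pics/zw16.png

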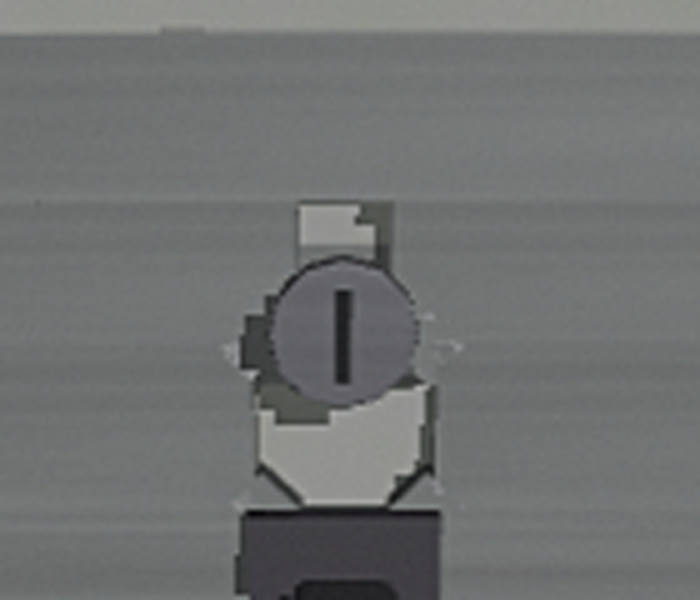

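Head centred in the slot (344 vs 345), about 9 mm left.

>>> carry_out:
  steps:
    - {"travel": [-0.002, 0, 0], "delta_rot": [-0.001, -0.002, 0], "jaw": 1}
    - {"travel": [-0.002, 0, 0.0002], "delta_rot": [0, 0, 0], "jaw": 1}
    - {"travel": [-0.002, 0, 0.0002], "delta_rot": [0, 0, 0], "jaw": 1}
    - {"travel": [-0.001, 0, 0.0002], "delta_rot": [0, 0, 0], "jaw": 1}
    - {"travel": [0, 0, 0], "delta_rot": [0, 0, 0], "jaw": 1}

```text
time_s: 13.65
position: [0.5279, 0.1779, 0.1184]
tool_rot: [0.006, 0.976, -0.031, 0.217]
ft_force: [0.4, -0.2, 0.9]
finger_gap: 0.0113
```

```bash
python3 snap.py 17 -61.9 -6.7 31
```

```text
travel [-0.0028 -0.0001  0.0003] rot [-0.0012 -0.0019 -0.0002]
q [-0.236  0.097 -0.325  2.113  0.487  0.626 -2.542] F [ 0.44 -0.23  0.87] t 13.65 gap 0.0113
TCP in panel mm [-59.1  -6.8  31.3] F panel [ 0.78 -0.2   0.6 ] M [-0.09  0.54  0.07]
```

View pics/zw17.png

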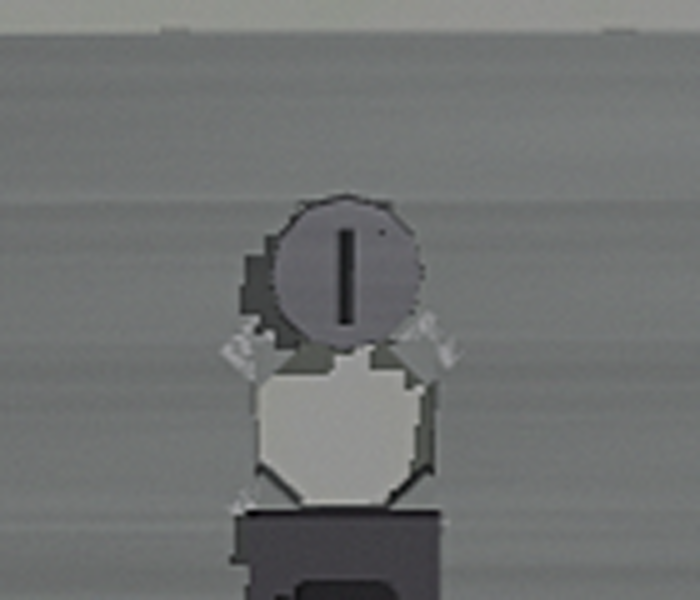

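>>> carry_out:
  steps:
    - {"travel": [-0.001, 0, 0], "delta_rot": [-0.001, -0.002, 0], "jaw": 1}
    - {"travel": [-0.001, 0, 0], "delta_rot": [0, 0, 0], "jaw": 1}
    - {"travel": [-0.001, 0, 0], "delta_rot": [0, 0, 0], "jaw": 1}
    - {"travel": [0, 0, 0], "delta_rot": [0, 0, 0], "jaw": 1}

```text
time_s: 14.03
position: [0.525, 0.1782, 0.117]
tool_rot: [0.007, 0.976, -0.031, 0.216]
ft_force: [-0.9, -0.5, 2.1]
finger_gap: 0.0111
```

```bash
python3 snap.py 18 -61.9 -6.7 31
```

```text
travel [ 0.0004 -0.      0.0003] rot [-0.0003  0.0004 -0.0002]
q [-0.239  0.095 -0.326  2.118  0.488  0.627 -2.546] F [-0.94 -0.47  2.09] t 14.03 gap 0.0111
TCP in panel mm [-62.3  -6.7  31.3] F panel [ 0.06 -0.52  2.28] M [-0.2   0.43  0.  ]
```

View pics/zw18.png

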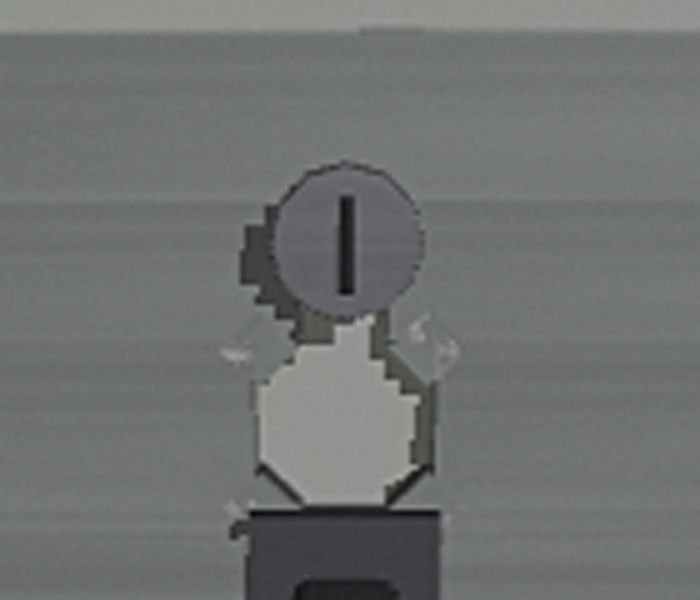

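>>> carry_out:
  steps:
    - {"travel": [-0.001, 0, 0], "delta_rot": [0, 0, 0], "jaw": 1}
    - {"travel": [-0.001, 0, 0], "delta_rot": [0, 0, 0], "jaw": 1}

```text
time_s: 14.25
position: [0.5244, 0.1782, 0.1168]
tool_rot: [0.006, 0.976, -0.031, 0.217]
ft_force: [8.2, -1.9, -2.9]
finger_gap: 0.011
```

```bash
python3 snap.py 19 -61.9 -6.7 31; python3 -c "
from h import *
screwrel(18,(259.0,137.8))"
```

```text
travel [ 0.0011 -0.      0.0004] rot [-0.001  -0.0017 -0.0009]
q [-0.242  0.093 -0.324  2.121  0.49   0.624 -2.55 ] F [ 8.22 -1.89 -2.86] t 14.25 gap 0.011
TCP in panel mm [-63.   -6.7  31.4] F panel [ 6.34 -1.37 -6.11] M [-0.11 -0.85 -0.  ]
screw head in tool [62.   0.9 19.2] in panel [-0.3 -7.7 12. ]
```

A 6 N up-slope reaction: the shank is against the slot's end. Settle and check squareness before letting go.

>>> carry_out:
  steps:
    - {"travel": [0, 0, 0], "delta_rot": [0, 0, 0], "jaw": 1}
    - {"travel": [0, 0, 0.0003], "delta_rot": [0, 0, 0], "jaw": 1}

```text
time_s: 14.47
position: [0.5246, 0.1782, 0.1168]
tool_rot: [0.006, 0.976, -0.031, 0.217]
ft_force: [-8.0, -1.9, 12.0]
finger_gap: 0.011
```

```bash
python3 snap.py 20 -63 -6.7 31
```

```text
travel [-0.0002  0.      0.0002] rot [-0.0013 -0.0021 -0.0016]
q [-0.242  0.094 -0.324  2.121  0.49   0.623 -2.551] F [-8.05 -1.91 11.97] t 14.47 gap 0.011
TCP in panel mm [-62.8  -6.7  31.2] F panel [-2.11 -2.42 14.19] M [-0.53  1.18 -0.23]
```

View pics/wrist20.png

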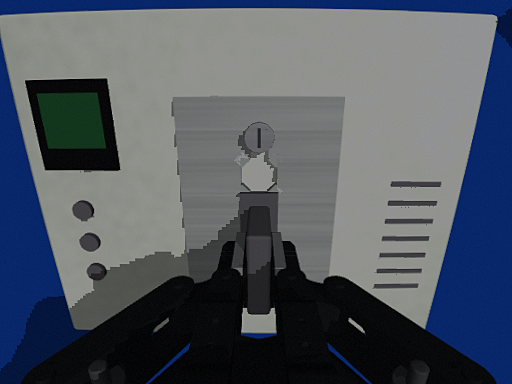

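Plate edge (row 97 both ends) is parallel with the panel's top edge (rows 15/16) and the vents; square. Easing the press, then releasing.

>>> carry_out:
  steps:
    - {"travel": [0, 0, -0.0003], "delta_rot": [0, 0, 0], "jaw": 1}
    - {"travel": [0, 0, 0], "delta_rot": [0, 0, 0], "jaw": 1}

```text
time_s: 14.68
position: [0.5246, 0.1782, 0.1169]
tool_rot: [0.006, 0.976, -0.031, 0.217]
ft_force: [2.4, 0.8, -1.0]
finger_gap: 0.0108
```

```bash
python3 snap.py 21 -63 -6.7 31
```

```text
travel [-0.0002 -0.0001  0.0004] rot [-0.0013 -0.0022 -0.0017]
q [-0.242  0.093 -0.324  2.121  0.49   0.623 -2.551] F [ 2.37  0.77 -1.04] t 14.68 gap 0.0108
TCP in panel mm [-62.8  -6.8  31.4] F panel [ 1.66  0.91 -1.92] M [ 0.01  0.17 -0.02]
```

>>> carry_out:
  steps:
    - {"travel": [0, 0, 0], "delta_rot": [0, 0, 0], "jaw": 0.7}
    - {"travel": [0, 0, 0], "delta_rot": [0, 0, 0], "jaw": 0.6}
    - {"travel": [0, 0, 0], "delta_rot": [0, 0, 0], "jaw": 0.5}
    - {"travel": [0, 0, 0], "delta_rot": [0, 0, 0], "jaw": 0.5}
    - {"travel": [0, 0, 0], "delta_rot": [0, 0, 0], "jaw": 0.5}

```text
time_s: 15.15
position: [0.5235, 0.1782, 0.1161]
tool_rot: [0.006, 0.976, -0.031, 0.216]
ft_force: [-0.4, 0.1, 0.2]
finger_gap: 0.0428
```

```bash
python3 snap.py 22 -63 -6.7 80
```

```text
travel [ 0.001  -0.0001 -0.0489] rot [-0.0008 -0.0003 -0.0014]
q [-0.242  0.093 -0.324  2.122  0.489  0.624 -2.551] F [-0.44  0.09  0.22] t 15.15 gap 0.0428
TCP in panel mm [-64.   -6.7  31.1] F panel [-0.31  0.06  0.39] M [-0.03  0.49 -0.01]
```

View pics/wrist22.png

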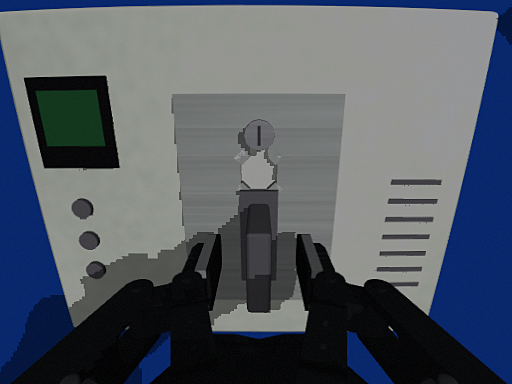

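Jaws are clear of the rib on both sides; plate stayed put. Retreating along the tool axis.

>>> carry_out:
  steps:
    - {"travel": [0, 0, -0.006], "delta_rot": [0, 0, 0], "jaw": 0.5}
    - {"travel": [0, 0, -0.012], "delta_rot": [0, 0, 0], "jaw": 0.5}
    - {"travel": [0, 0, -0.015], "delta_rot": [0, 0, 0], "jaw": 0.5}
    - {"travel": [0, 0, -0.015], "delta_rot": [0, 0, 0], "jaw": 0.5}
    - {"travel": [0, 0, -0.015], "delta_rot": [0, 0, 0], "jaw": 0.5}
    - {"travel": [0, 0, -0.015], "delta_rot": [0, 0, 0], "jaw": 0.5}
    - {"travel": [0, 0, -0.01], "delta_rot": [0, 0, 0], "jaw": 0.5}
    - {"travel": [0, 0, 0], "delta_rot": [0, 0, 0], "jaw": 0.5}
    - {"travel": [0, 0, 0], "delta_rot": [0, 0, 0], "jaw": 0.5}
    - {"travel": [0, 0, 0], "delta_rot": [0, 0, 0], "jaw": 0.5}

```text
time_s: 16.03
position: [0.483, 0.181, 0.201]
tool_rot: [0.006, 0.976, -0.031, 0.216]
ft_force: [-0.1, 0.2, 0.5]
finger_gap: 0.0425
```

```bash
python3 snap.py 23 -63 -6.7 150; python3 -c "
import cv2,numpy as np
from rig import viewer
a=viewer.read_camera('side');b=viewer.read_camera('scene')
cv2.imwrite('pics/both23.png',np.hstack([cv2.resize(a[90:220,200:330],(400,400),interpolation=2),cv2.resize(b[170:300,225:355],(400,400),interpolation=2)]))
cv2.imwrite('pics/side23.png',a)"
```

```text
travel [ 0.002   0.0001 -0.0248] rot [-0.0016  0.0009 -0.0004]
q [-0.246 -0.104 -0.347  2.108  0.315  0.804 -2.414] F [-0.08  0.15  0.49] t 16.03 gap 0.0425
TCP in panel mm [-65.   -6.6 125.2] F panel [0.13 0.15 0.48] M [ 0.03  0.45 -0.  ]
```

View pics/wrist23.png

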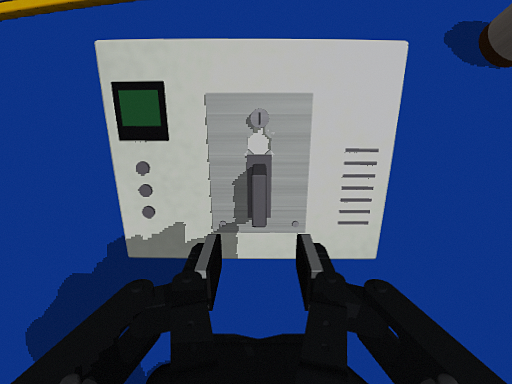

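View pics/both23.png

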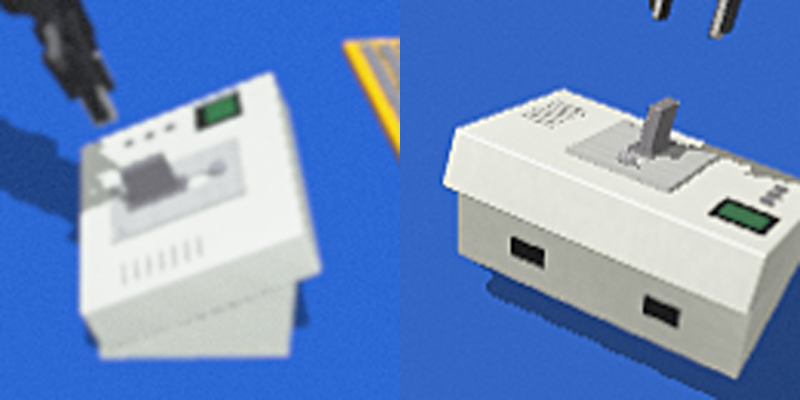

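Wrist view: plate flat on the panel, edges at (206–313, 94), screw head (259,119) at the slot's end. Side and scene views: flat, square, nothing else moved. Quick numeric check.

```bash
python3 -c "
from h import *
import pickle
c,s=pickle.load(open('w23.pkl','rb'));n=P.apply([0,0,1])
im=cv2.imread('pics/wrist23.png');cv2.imwrite('pics/zw23b.png',cv2.resize(im[85:165,200:320],(780,520),interpolation=2))
f=lambda uv,z:(P.inv().apply(onplane(c,uv,pt(0,0,z),n)-O)*1000).round(1)
print('head',f([[259.3,119]],12));print('plate top corners, bottom corners',f([[206,93.5],[313,93.5],[211.5,230.5],[309.5,232.5]],4))
print('panel top corners',f([[96,40.5],[407.5,41]],0))
"
```

```text
head [[-1.4 -7.7 12. ]]
plate top corners, bottom corners [[  18.9   36.8    4. ]
 [  18.9  -52.5    4. ]
 [-108.2   38.8    4. ]
 [-110.3  -57.1    4. ]]
panel top corners [[  61.3  125.7   -0. ]
 [  60.7 -128.3   -0. ]]
```

View pics/zw23b.png

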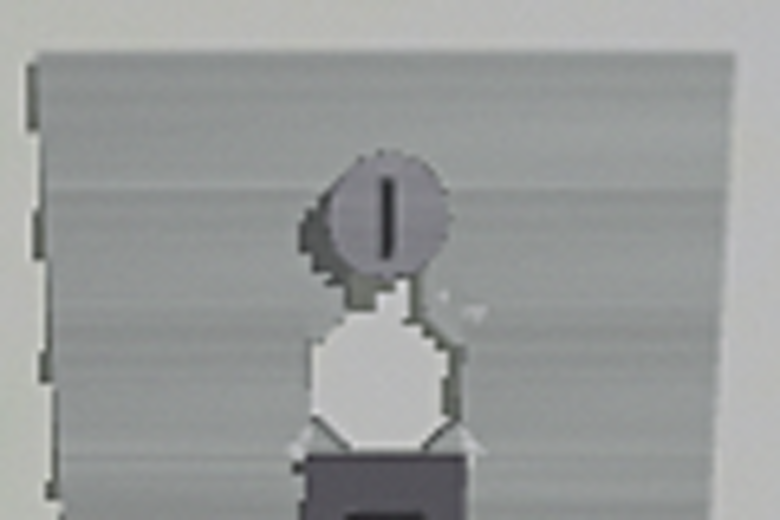

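```bash
python3 -c "
from rig import arm;print(arm.sign_off())"
```

```text
the job is handed in; nothing more can be done
None
```

The plate is hung on the controller's front with the screw at the end of its narrow slot. I let go, backed the arm off about 94 mm and handed the job in at about 16 s.

I gripped the plate by its rib, lowered the keyhole over the screw head and pulled it about 23 mm down the slope until the screw stopped it.

**Last checks:**
- **Locked:** a reaction of about 6–8 N up the slope showed the screw had reached the slot's end. In the final picture the screw head is about 20.3 mm from the plate's top edge, against 21 mm when fully seated, which is within camera error.
- **Square:** the plate's top edge is parallel with the panel's top edge to about 0.2°.
- **Flat:** the plate looks flat on the face in all three views. While gripped, it stopped at the height expected for resting on the face.
- **Forces:** the highest reading between moves was about 14 N, a brief press on the face that I eased off before opening the jaws. Forces during each move were not recorded.
- **Joint range:** the last joint came within 0.05 rad of its limit but stayed inside it.
- **Bottle, jar and mouse:** I kept the arm clear of them, and none looked disturbed in the pictures that showed them.

**One disagreement:** the slide measured about 1 mm longer than the 22 mm given, and the final picture put the screw 1.4 mm from its stated line across the panel. Both are within the camera and starting-position error.

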